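# Bring the module board out over its test stand

## Task

On the grey test stand, press both hinged terminal covers down until their catches hold them shut, since open they stand in the board's way. Then slide the module board straight out along the deck over the shut covers, square to the stand and without lifting it, until its outer edge is level with the pointer on the side rail, and keep hold of it there: it would tip if let go, so the job finishes with the gripper still holding it flat on the deck. Leave the pointer and the other things on the bench where they are.

Things in the scene. Friction and masses are not known exactly. Their poses are not given: they have to be found in the camera images.
- stand: Fixed grey test stand; mm in its own frame: origin on the bench, z up, -x is outward. Deck: top at z 105, x -50 (its outer edge) to +165, y -75 to +75. Lower ledge: top at z 70, x -200 to -50, y -105 to +75, with covers centred at y +35 (cover_a) and -35 (cover_b), hinges along y at x -133, z 75. Side rail along x at y -90, top z 85, with the pointer.
- cover_a (a joint): Angle of the black cover at the stand's y +35 mm: 0 shut, starts 0.7 to 0.95, limit 1.05. 68 x 56 x 5 mm; free end 70 mm from the hinge, towards the deck, raised when open. Press its top down (about 3 to 10 N; more near the hinge); unless the catch snaps, in the last 0.1 rad, it springs back up. Shut, its top is level at z 80 mm and stays down.
- cover_b (a joint): The same for the cover at the stand's y -35 mm.
- cover_a_tip (a point): Middle of the free end of cover_a, on its top face, 70 mm from the hinge axis.
- cover_b_tip (a point): Middle of the free end of cover_b, on its top face, 70 mm from the hinge axis.
- pointer_tip (a point): Tip of the thin black pointer (4 mm wide, pointing at the board) on a black carriage on the side rail; axes as the stand's. At the stand's y -76, z 118 mm, 98 to 122 mm outward of the deck edge. It slides with slight friction: do not move it. The board passes beside it; the board's outer edge must come to the same stand x as this point.
- board: Loose module board flat on the deck, up to 0.1 rad askew: aluminium plate 200 (x) x 110 (y) x 6 mm, origin at the centre of its underside, -x its outer end. On it: dark transformer 50 x 60 x 32 mm (x -55), two capacitors 28 mm tall (x +4, y -30, +30), heat sink at the inner end. 0.5 to 0.8 kg, centre of mass about 80 mm from the outer edge: at the pointer it tips unless held down.
- board_edge (a point): Middle of the board's outer edge (board x -100 mm, 3 mm above the underside). Starts 18 mm inside to 5 mm outside the deck's outer edge.
- heat_sink (a point): Centre of the finned aluminium heat sink, a block 30 x 30 mm, 45 mm tall, on the plate (board x +82 mm, this point 28.5 mm above the board's underside). The board's handle: pinch it from above across either pair of sides.
- screwdriver: A screwdriver lying on the bench beyond the stand's outer end. Leave it alone; origin at its underside.
- spool: A grey spool, 54 mm across, 40 tall, beside the stand's ledge. Leave it alone; origin at its underside.
- meter: A flat black hand meter 150 x 80 x 42 mm. Leave it alone; origin at its underside.
- screw_tray: A metal tray 100 x 140 x 30 mm. Leave it alone; origin at its underside.
- relay: A spare dark relay block 70 x 50 x 55 mm with a round brass cap, 67 mm tall in all, beside the stand's deck. Leave it alone; origin at its underside.
- cleaner_can: A bare aluminium spray can, 54 mm across, 130 tall, on the pointer's side of the deck. Leave it alone; origin at its underside.
Things that resemble listed ones, but are neither listed nor needed, are in the scene too. What is shaped like the board but turquoise is not meant.

How it is judged:
On the way, in this order (a step that is already met when the one before it is completed fails the run):
1. both covers shut and held by their catches, the hand withdrawn, with the board not yet slid out (value of joint each of cover_a, cover_b below 0.05 rad and distance between the grasp point and cover_a_tip above 0.08 m and distance between the grasp point and cover_b_tip above 0.08 m and x of board_edge in the frame of stand above -0.075 m), for 0.2 s.
2. board's outer edge level with the pointer, held flat on the deck (x of board_edge in the frame of pointer_tip between -0.006 and 0.006 m and angle between the x axis of board and the x axis of stand, either way round below 0.08 rad and angle between board's own z axis and vertical below 0.04 rad and z of board in the frame of stand between 0.101 and 0.11 m and y of board in the frame of stand between -0.02 and 0.03 m and contact force between the fingers and board above 1 N and value of joint each of cover_a, cover_b below 0.05 rad), for 0.2 s.
At the end, for the whole second after the job is handed in: Still held at the end: gripper on the board with over 1 N; board at rest, flat within 0.04 rad, underside within 5 mm of the deck top, square within 0.08 rad, 20-30 mm at most off the deck's middle line, outer edge within 6 mm of the pointer; both covers under 0.05 rad (all of step 2 and linear speed of board below 0.02 m/s and angular speed of board below 0.1 rad/s); the arm keeps its last pose, push and grip.
It fails at once if the board tips by more than 0.15 rad (angle between board's own z axis and vertical above 0.15 rad).
It fails at once if the board is lifted more than 15 mm off the deck (z of board in the frame of stand above 0.12 m).
It fails at once if the pointer is shifted by more than 4 mm (distance of pointer_tip from where it was at the start of the episode above 0.004 m).
It fails at once if another thing on the bench is shifted by more than 25 mm (distance of any of screwdriver, spool, meter, screw_tray, relay, cleaner_can from where it was at the start of the episode above 0.025 m).
It also fails if it takes over 48 s, if anything falls off the work surface, if the arm or the gripper's body presses on something with over 40 N, if the wrist force passes 120 N, or if a joint passes its speed limit or range.

## Robot

A 7-joint arm with a two-finger parallel gripper is mounted at the origin on the work surface. World frame = base frame: x ahead of the robot, y to its left, z up, the work surface at z = 0. Lengths are in m, angles in rad, forces in N, time in s.
With the tool pointing down it reaches from about 0.4 to 0.9 m from the base axis. Payload 5.5 kg.
Tool frame: the origin (TCP) lies between the finger pads; the fingertips stand 19 mm ahead of it and the grasp point (between the pads) is the TCP (robot.tip_extent is the distance from the TCP to the fingertips, in m); x points along the fingers, y is the direction in which the jaws open and shut, and the axes are right-handed (so a half turn about x gives the same grasp; the last joint's range is limited). The gripper opens to 85 mm and grips with 20 to 120 N. Pads are 22 mm wide; open, the fingers measure 114 mm over their backs; the gripper's body (76 mm by 85 mm) begins 54 mm behind the grasp point. The pads swing forward as they close: fully open they stand 13 mm farther back than shut.
Start: joints at [0.263, 0.501, -0.427, 1.55, 0.221, 1.138, -0.21], TCP at [0.65, 0, 0.25] pointing down, gripper open.
Joint ranges: [-2.88, 2.88], [-0.31, 2.03], [-1.54, 1.56], [0.2, 2.42], [-1.41, 4.55], [0.19, 2.02], [-2.57, 2.57]. Speed limits (rad/s): [2.57, 2.57, 3.14, 3.14, 3.14, 3.14, 3.14].

## Interface

Orientations are given as a 3x3 rotation matrix whose columns are the frame's x, y, z axes.
In Python, from station import robot, vision gives the robot as it stands. The module is installed in compiled form; this text tells all that it offers.
- The arm moves only by the tool apply_moves, never from a script. Its arguments are lists of equal length, an entry for each row: "translation": the shift along the tool's x, y, z in cm, a list of three; "delta_rot": the turn, a rotation vector about the tool's x, y, z in degrees, a list of three. In form: {"translation": [[dx, dy, dz], ...], "delta_rot": [[ax, ay, az], ...]}. A call has 1 to 20 rows; each row shifts and turns the pose as measured when the row begins, along the tool's axes as they then stand; what a row does not reach is not made up. A row lasts 1/10 s, in which the tool goes at most 50 mm and 8.59 degrees, less where a joint would pass 70% of its speed; a pose out of reach is approached as far as the arm can. A call with a gripper value outside its range is refused whole. "gripper" is the opening in per cent of the stroke, from 0 (shut) to 100 (fully open), set as the call begins (left out, the last holds). The fingers move at their own pace and stop on an object; the grip force is fixed at half the most. Time passes only in rows, so rows that do not move let the fingers close. It gives the time, the measured TCP pose, the force and the opening at its end, in the units of the state.
- robot.get_obs(): the state, without advancing time (a new reading comes with each control period).
- vision.camera(name): name is "scene" or "side" or "wrist"; returns the picture (384x512x3 uint8, red, green, blue); there is no depth.
- vision.camera_info(name): a dict with "mtx" (3x3 intrinsics, pixels), "cam_to_world" (4x4, takes a point from camera to world coordinates); the wrist camera has in their place "mount" (4x4, takes a point from camera to tool coordinates, whose origin is the TCP and whose axes are the tool frame's). Camera axes: x right, y up, looking along -z (the intrinsics and any distortion apply to the point x, -y, -z); pixel columns grow to the right and rows downward; lengths in m; the calibration is good to about 2 mm. A picture is of the moment at which its call begins: read the wrist's pose just before it. camera_info takes no time and is no camera call.
- robot.finish_job(): hands the job in, once; it reports no verdict.
The state is a dict: "time_s": time; "joint_positions": joint angles; "dq": joint speeds; "tau": joint torques, N m; "position": TCP position; "eef_rot": TCP orientation; "force": force on the tool from outside, world axes, zero at the start; "torque": the same for the moment, N m; "width": finger opening in m.
Only numpy, scipy, OpenCV 4.12 (cv2) and the standard library are available. Lean on these libraries where they do the work, as an engineer would, in place of code of your own. Each camera call takes 0.05 s, during which the arm holds its last target.

## Working session

There is one attempt and no reset: what is moved stays moved. The work goes in short steps, Python scripts to look and compute and a tool call to move; the robot and the scene stay as the last step left them, time stands still between calls to the robot, and variables do not carry over. Pictures are saved under pics/ and viewed, and the job is handed in when it is done.

Besides the shell and the picture viewer there is one more tool, called after ">>>" as name(argument=value, ...), one argument or row to a line, values as JSON. apply_moves: Moves the arm, as the interface text tells. Its arguments: {"type":"object","properties":{"translation":{"type":"array"},"delta_rot":{"type":"array"},"gripper":{"type":"number"}},"required":["translation","delta_rot"]}

```bash
mkdir -p pics; python3 - <<'E'
from station import robot, vision
import cv2, numpy as np
o=robot.get_obs()
print(o)
for n in ["scene","side","wrist"]:
    im=vision.camera(n); cv2.imwrite(f"pics/{n}0.png",im[:,:,::-1]); i=vision.camera_info(n)
    print(n,{k:(np.round(v,4).tolist() if not isinstance(v,str) else v) for k,v in i.items()})
E
```

```text
{'time_s': 0.0, 'joint_positions': array([ 0.26320452,  0.50184918, -0.42678523,  1.55145831,  0.22082081,
        1.13828671, -0.21028614]), 'dq': array([ 1.41155211e-03, -9.58418415e-05, -7.57849838e-04,  2.18495503e-05,
       -4.78102155e-04, -4.12149293e-05,  6.43339423e-04]), 'tau': array([ 1.57038257e-04, -5.69523740e+01, -5.81651285e+00, -2.80938792e+01,
        1.07328620e-02,  1.20940185e-02,  1.30241034e-05]), 'position': array([ 6.49344078e-01, -5.73151915e-05,  2.49254485e-01]), 'eef_rot': array([[-1.94034309e-03,  9.99998115e-01,  6.93067553e-05],
       [ 4.69521126e-05,  6.93979891e-05, -9.99999996e-01],
       [-9.99998116e-01, -1.94033983e-03, -4.70866800e-05]]), 'force': array([-0.70940025,  0.08528067, -0.45147353]), 'torque': array([-0.01158679, -0.04426097,  0.02297371]), 'width': 0.08585390008333145}
scene {'mtx': [[489.2591, 0.0, 258.421], [0.0, 489.2591, 186.1108], [0.0, 0.0, 1.0]], 'cam_to_world': [[0.3461, -0.667, 0.6597, 1.3678], [0.9381, 0.2351, -0.2544, -0.3124], [0.0146, 0.7069, 0.7071, 1.0471], [0.0, 0.0, 0.0, 1.0]]}
side {'mtx': [[389.0735, 0.0, 261.8048], [0.0, 389.0735, 191.8042], [0.0, 0.0, 1.0]], 'cam_to_world': [[0.8637, 0.3306, -0.3805, 0.0717], [-0.5039, 0.5456, -0.6697, -0.7318], [-0.0138, 0.7701, 0.6378, 0.8109], [0.0, 0.0, 0.0, 1.0]]}
wrist {'mtx': [[343.2968, 0.0, 248.5639], [0.0, 343.2968, 189.4543], [0.0, 0.0, 1.0]], 'mount': [[0.0007, 0.318, -0.9481, -0.1228], [1.0, -0.0003, 0.0007, 0.0004], [-0.0, -0.9481, -0.318, -0.0821], [0.0, 0.0, 0.0, 1.0]]}
```

View pics/scene0.png

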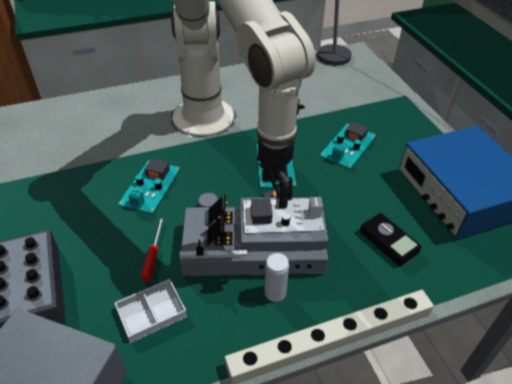

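View pics/side0.png

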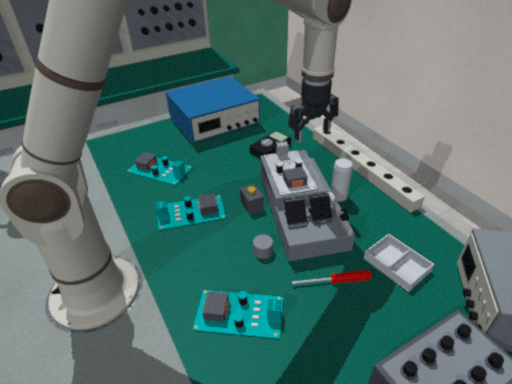

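View pics/wrist0.png

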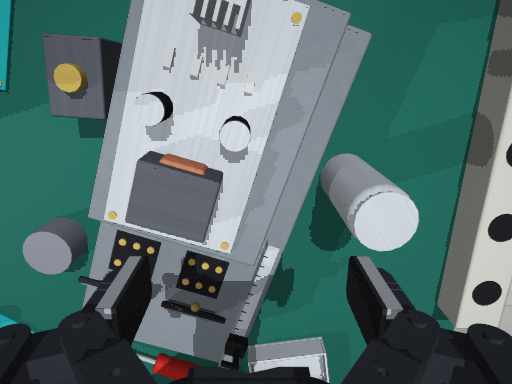

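The pictures show the stand with the bare aluminium board at wrist px (200,110), with the relay on the left, the spool at (55,245) and the can at (370,200). Next I'll enlarge the views to pick the stand's corners.

```bash
cat > h.py <<'E'
import numpy as np, cv2
from station import robot, vision
def cam(n,obs=None):
    i=vision.camera_info(n); K=np.array(i["mtx"])
    if n=="wrist":
        T=np.eye(4);T[:3,:3]=obs["eef_rot"];T[:3,3]=obs["position"];M=T@np.array(i["mount"])
    else: M=np.array(i["cam_to_world"])
    return K,M,i
def ray(c,p):
    K,M,_=c; d=np.array([(p[0]-K[0,2])/K[0,0],-(p[1]-K[1,2])/K[1,1],-1.]); return M[:3,3],M[:3,:3]@d
def onz(c,p,z):
    o,d=ray(c,p); return o+d*(z-o[2])/d[2]
def proj(c,P):
    K,M,_=c; q=M[:3,:3].T@(np.asarray(P)-M[:3,3]); return np.array([K[0,0]*q[0]/-q[2]+K[0,2],-K[1,1]*q[1]/-q[2]+K[1,2]])
def crop(src,dst,x0,y0,x1,y1,s):
    im=cv2.imread(src)[y0:y1,x0:x1]; im=cv2.resize(im,None,fx=s,fy=s,interpolation=cv2.INTER_CUBIC)
    for k in range((x0+19)//20*20,x1,20): cv2.putText(im,str(k),(int((k-x0)*s),8),0,.3,(0,255,255),1); im[:6,int((k-x0)*s)]=(0,255,255)
    for k in range((y0+19)//20*20,y1,20): cv2.putText(im,str(k),(0,int((k-y0)*s)+4),0,.3,(0,255,255),1)
    cv2.imwrite(dst,im)
E
python3 - <<'E'
from h import *
crop("pics/wrist0.png","pics/w0c.png",80,130,340,370,3)
crop("pics/side0.png","pics/s0c.png",230,120,370,270,5.3/1.4)
crop("pics/scene0.png","pics/sc0c.png",170,170,340,290,4.5)
E
```

```text
(no output)
```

View pics/w0c.png

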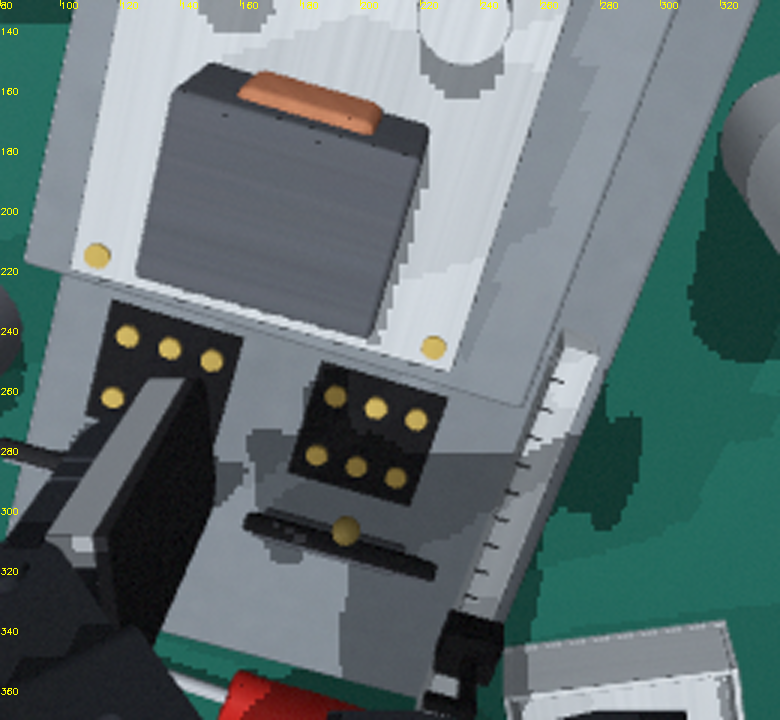

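View pics/s0c.png

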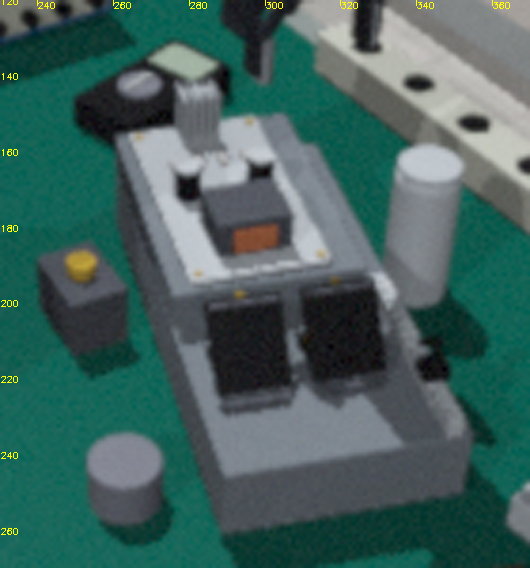

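View pics/sc0c.png

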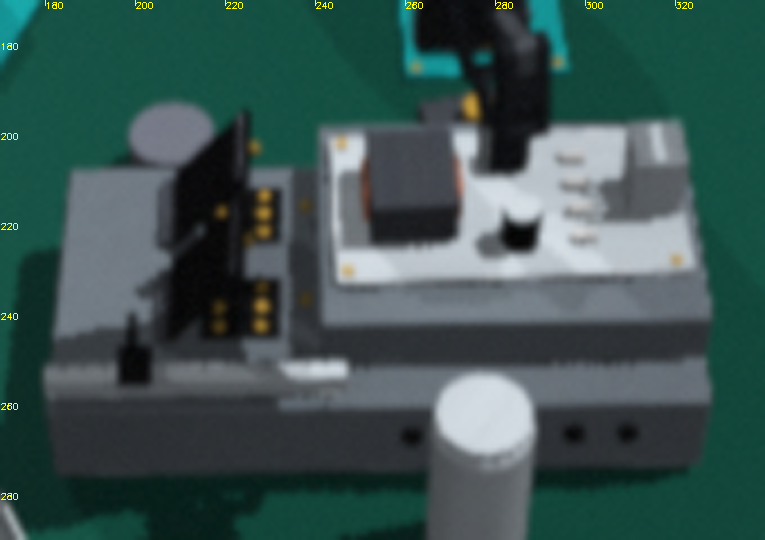

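```bash
python3 - <<'E'
from h import *
o=robot.get_obs(); w=cam("wrist",o)
A=onz(w,(88.3,217.3),.105);B=onz(w,(254.3,265.3),.105)
print(A,B,np.linalg.norm(A-B))
yv=(A-B)/np.linalg.norm(A-B); xv=np.array([yv[1],-yv[0],0]); 
O=(A+B)/2+xv*.05; O[2]=0
th=np.arctan2(xv[1],xv[0]);print("O",O,"th",th)
b1=onz(w,(103.3,220),.111);b2=onz(w,(229.7,253.7),.111)
print("board",b1,b2,np.linalg.norm(b1-b2))
S=lambda P:(np.dot(P-O,xv),np.dot(P-O,yv),P[2])
print(S(b1),S(b2))
W=lambda x,y,z:O+x*xv+y*yv+np.array([0,0,z])
s=cam("side");c=cam("scene")
for n,p in dict(ledgeL=(-.2,.075,.07),ledgeR=(-.2,-.105,.07),deckOL=(-.05,.075,.105),deckOR=(-.05,-.075,.105),deckIL=(.165,.075,.105),deckIR=(.165,-.075,.105)).items():
    P=W(*p);print(n,P.round(4),"wrist",proj(w,P).round(1),"side",proj(s,P).round(1),"scene",proj(c,P).round(1))
E
```

```text
[ 0.51410276 -0.03250615  0.105     ] [ 0.65460767 -0.07850297  0.105     ] 0.14784227186052346
O [ 0.59991126 -0.00798604  0.        ] th 1.2544240628701366
board [ 0.52923242 -0.03234621  0.111     ] [ 0.63337749 -0.06361239  0.111     ] 0.10873716489897206
(np.float64(-0.04514085204147361), np.float64(0.05959212311109446), np.float64(0.11099999999999999)) (np.float64(-0.04245358384903243), np.float64(-0.04911183091049638), np.float64(0.11099999999999999))
ledgeL [ 0.4664 -0.1747  0.07  ] wrist [ 78.1 326.6] side [289.3 245. ] scene [185.4 207.3]
ledgeR [ 0.6375 -0.2307  0.07  ] wrist [237.9 367.7] side [355.5 233.7] scene [180.4 261.7]
deckOL [ 0.5131 -0.0322  0.105 ] wrist [ 87.  216.9] side [275.6 197.5] scene [240.9 197.4]
deckOR [ 0.6556 -0.0788  0.105 ] wrist [255.5 265.6] side [326.7 189.8] scene [241.6 241.8]
deckIL [0.58   0.1722 0.105 ] wrist [142.4 -70.8] side [259.7 155.1] scene [321.3 196. ]
deckIR [0.7225 0.1255 0.105 ] wrist [353.3   8.6] side [304.6 149.2] scene [329.1 240. ]
```

```bash
cat >> h.py <<'E'
O=np.array([0.5999,-0.0080,0]); TH=1.2544
def W(x,y,z): 
    return O+np.array([np.cos(TH)*x-np.sin(TH)*y,np.sin(TH)*x+np.cos(TH)*y,z])
def S(P):
    d=np.asarray(P)-O; return np.array([np.cos(TH)*d[0]+np.sin(TH)*d[1],-np.sin(TH)*d[0]+np.cos(TH)*d[1],d[2]])
def where(R_jaw=None):
    o=robot.get_obs();R=o["eef_rot"]
    print("t",o["time_s"],"stand pos",S(o["position"]).round(4),"F",o["force"].round(1),"w",round(o["width"],4))
    yj=np.degrees(np.arctan2(R[1,1],R[0,1]))-(np.degrees(TH)-90); print("yaw err deg",yj.round(2),"down",R[:,0].round(3))
    return o
def delta(P):
    o=robot.get_obs(); print("tool cm",(100*o["eef_rot"].T@(P-o["position"])).round(2))
E
python3 - <<'E'
from h import *
where(); print(W(-.085,-.035,.2)); delta(W(-.085,-.035,.2))
E
```

```text
t 0.15 stand pos [ 0.023  -0.0447  0.2495] F [ 0.9 -0.2 -0. ] w 0.0858
yaw err deg 18.13 down [-0.001  0.    -1.   ]
[ 0.60671548 -0.09967087  0.2       ]
tool cm [ 4.95 -4.27  9.96]
```

>>> apply_moves(
  translation=[
    [0, -1.4, 3.3],
    [0, -1.4, 3.3],
    [0, -1.4, 3.3],
    [0, 0, 0],
    [0, 0, 0],
    [0, 0, 0],
    [0, 0, 0],
  ],
  delta_rot=[
    [0, 0, 0],
    [0, 0, 0],
    [0, 0, 0],
    [6, 0, 0],
    [6, 0, 0],
    [6, 0, 0],
    [0, 0, 0],
  ],
  gripper=0,
)

```text
time_s: 0.85
position: [0.6038, -0.1029, 0.2461]
eef_rot: [[-0.007, 0.948, -0.319], [0.002, -0.319, -0.948], [-1.0, -0.007, 0.001]]
force: [0.1, -0.6, -0.2]
width: -0.0
```

```bash
python3 - <<'E'
from h import *
o=where(); delta(W(-.085,-.035,.2))
im=vision.camera("wrist"); cv2.imwrite("pics/w1.png",im[:,:,::-1]); np.save("o1.npy",o,allow_pickle=True)
E
```

```text
t 0.85 stand pos [-0.089  -0.0332  0.2461] F [ 0.1 -0.6 -0.2] w -0.0
yaw err deg -0.49 down [-0.007  0.002 -1.   ]
tool cm [ 4.61  0.21 -0.41]
```

View pics/w1.png

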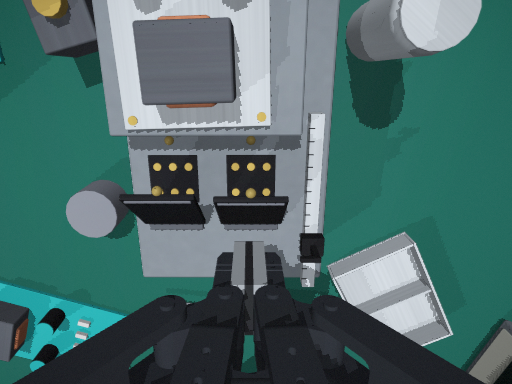

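Wrist view: cover_b's free edge is centred at px (251,200), with the shut fingers at column 249, so they line up. Cover_a is at (165,197), and the pointer carriage is at (312,245). I'll press cover_b now.

>>> apply_moves(
  translation=[
    [3, 0.2, -0.4],
    [3, 0, 0],
    [2.0, 0, 0],
    [1.5, 0, 0],
    [1.5, 0, 0],
    [1.2, 0, 0],
  ],
  delta_rot=[
    [0, 0, 0],
    [0, 0, 0],
    [0, 0, 0],
    [0, 0, 0],
    [0, 0, 0],
    [0, 0, 0],
  ],
)

```text
time_s: 1.5
position: [0.6164, -0.0829, 0.1285]
eef_rot: [[0.013, 0.956, -0.292], [0.017, -0.292, -0.956], [-1.0, 0.008, -0.02]]
force: [-0.4, 6.3, 5.2]
width: 0.0001
```

```bash
python3 - <<'E'
from h import *
o=where()
E
```

```text
t 1.5 stand pos [-0.0661 -0.039   0.1285] F [-0.4  6.3  5.2] w 0.0001
yaw err deg 1.16 down [ 0.013  0.017 -1.   ]
```

```bash
python3 - <<'E'
from h import *
im=vision.camera("wrist"); cv2.imwrite("pics/w2.png",im[:,:,::-1])
im=vision.camera("scene"); cv2.imwrite("pics/sc2.png",im[:,:,::-1]); crop("pics/sc2.png","pics/sc2c.png",170,150,300,270,5)
E
```

```text
(no output)
```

View pics/w2.png

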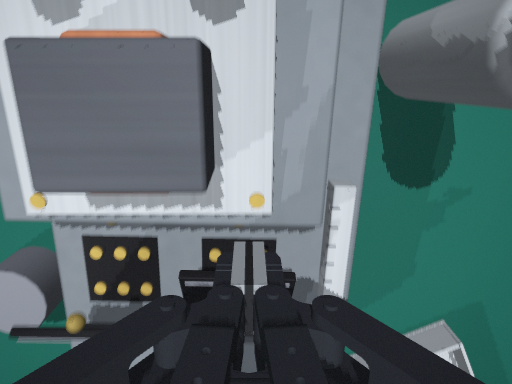

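View pics/sc2c.png

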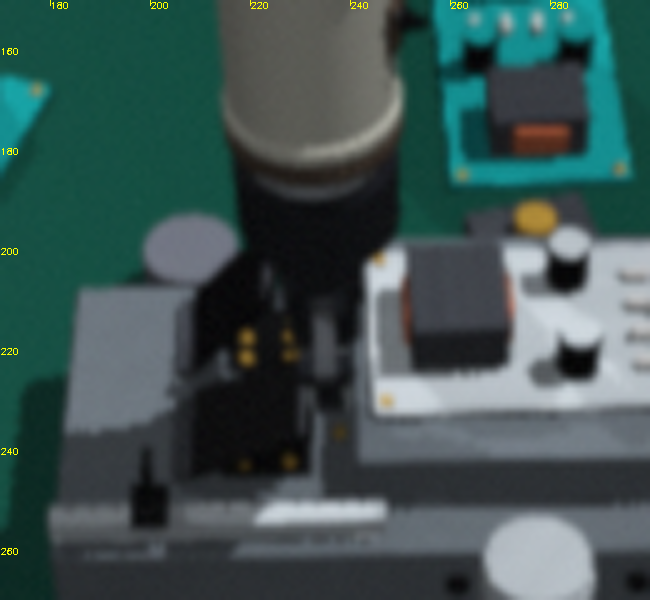

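The fingers have slid off the cover's end onto the deck side. I'll raise and press again nearer the middle of the cover.

>>> apply_moves(
  translation=[
    [-3, 0, 0],
    [-2, 0, 0],
    [0, -0.5, 2.0],
    [0, 0, 2.0],
    [0, 0, 0],
  ],
  delta_rot=[
    [0, 0, 0],
    [0, 0, 0],
    [-1.2, 0, 0],
    [0, 0, 0],
    [0, 0, 0],
  ],
)

```text
time_s: 2.1
position: [0.6024, -0.1153, 0.179]
eef_rot: [[0.016, 0.967, -0.252], [0.021, -0.253, -0.967], [-1.0, 0.01, -0.024]]
force: [-0.8, -1.2, 0.3]
width: -0.0001
```

```bash
python3 - <<'E'
from h import *
o=where();delta(W(-.105,-.035,.15))
im=vision.camera("wrist"); cv2.imwrite("pics/w3.png",im[:,:,::-1])
im=vision.camera("scene"); cv2.imwrite("pics/sc3.png",im[:,:,::-1]); crop("pics/sc3.png","pics/sc3c.png",170,150,300,270,5)
E
```

```text
t 2.1 stand pos [-0.1012 -0.0358  0.179 ] F [-0.8 -1.2  0.3] w -0.0001
yaw err deg 3.49 down [ 0.016  0.021 -1.   ]
tool cm [ 2.89 -0.13  0.45]
```

View pics/w3.png

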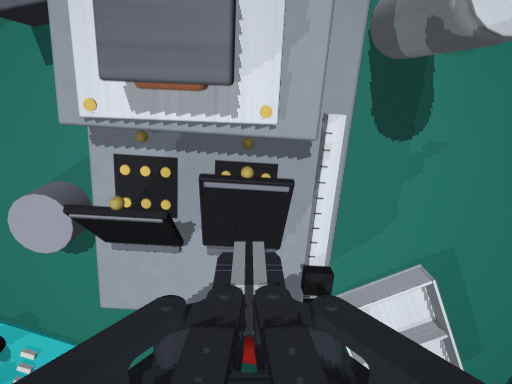

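View pics/sc3c.png

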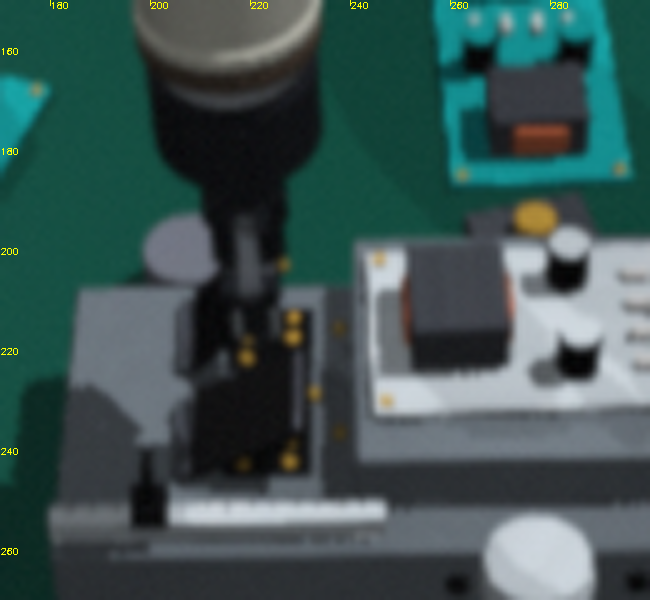

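Wrist view: cover_b is now at px (245,212), partly lowered, with the fingers at (249,245) above its top face. I'll square the tool and press again.

>>> apply_moves(
  translation=[
    [2, -0.1, 0.1],
    [1.5, 0, 0],
    [1.0, 0, 0],
    [1.0, 0, 0],
    [0.8, 0, 0],
  ],
  delta_rot=[
    [3.5, -1.4, -0.6],
    [0, 0, 0],
    [0, 0, 0],
    [0, 0, 0],
    [0, 0, 0],
  ],
)

```text
time_s: 2.7
position: [0.6048, -0.106, 0.1139]
eef_rot: [[0.003, 0.954, -0.301], [0.006, -0.301, -0.954], [-1.0, 0.001, -0.007]]
force: [0.9, 0.6, 2.4]
width: -0.0002
```

```bash
python3 - <<'E'
from h import *
o=where();delta(W(-.095,-.035,.1))
E
```

```text
t 2.7 stand pos [-0.0916 -0.0352  0.1139] F [0.9 0.6 2.4] w -0.0002
yaw err deg 0.62 down [ 0.003  0.006 -1.   ]
tool cm [ 1.39 -0.02  0.35]
```

>>> apply_moves(
  translation=[
    [0.7, 0, 0.2],
    [0.7, 0, 0.1],
    [0.7, 0, 0],
    [0.7, 0, 0],
  ],
  delta_rot=[
    [0, 0, 0],
    [0, 0, 0],
    [0, 0, 0],
    [0, 0, 0],
  ],
)

```text
time_s: 3.1
position: [0.6062, -0.1062, 0.0927]
eef_rot: [[0.006, 0.955, -0.298], [0.007, -0.298, -0.955], [-1.0, 0.003, -0.008]]
force: [-21.6, 2.1, 61.1]
width: -0.0003
```

```bash
python3 - <<'E'
from h import *
o=where();delta(W(-.09,-.035,.1))
im=vision.camera("wrist"); cv2.imwrite("pics/w4.png",im[:,:,::-1])
E
```

```text
t 3.1 stand pos [-0.0913 -0.0365  0.0927] F [-21.6   2.1  61.1] w -0.0003
yaw err deg 0.79 down [ 0.006  0.007 -1.   ]
tool cm [-0.73 -0.15 -0.14]
```

View pics/w4.png

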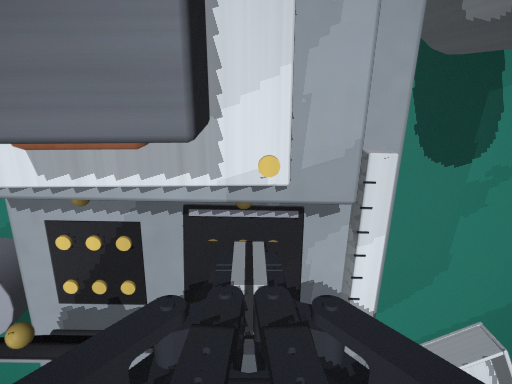

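Cover_b bottomed out at 61 N, so it should have latched. Retracting and moving over cover_a.

>>> apply_moves(
  translation=[
    [-1.5, 0, 0],
    [-4, 0, 0],
    [-4, 0, 0.3],
    [0, -3.5, 0.5],
    [0, -3.5, 0.3],
    [0, 0, 0],
  ],
  delta_rot=[
    [0, 0, 0],
    [0, 0, 0],
    [0, 0, 0],
    [0.8, 0, 0],
    [0, 0, 0],
    [0, 0, 0],
  ],
)

```text
time_s: 3.75
position: [0.5355, -0.0986, 0.1952]
eef_rot: [[0.012, 0.95, -0.312], [0.003, -0.312, -0.95], [-1.0, 0.011, -0.007]]
force: [0.7, 0.3, -0.1]
width: 0.0001
```

```bash
python3 - <<'E'
from h import *
o=where();delta(W(-.104,.035,.14))
im=vision.camera("wrist"); cv2.imwrite("pics/w5.png",im[:,:,::-1])
E
```

```text
t 3.75 stand pos [-0.1061  0.033   0.1952] F [ 0.7  0.3 -0.1] w 0.0001
yaw err deg -0.08 down [ 0.012  0.003 -1.   ]
tool cm [ 5.51 -0.26 -0.17]
```

View pics/w5.png

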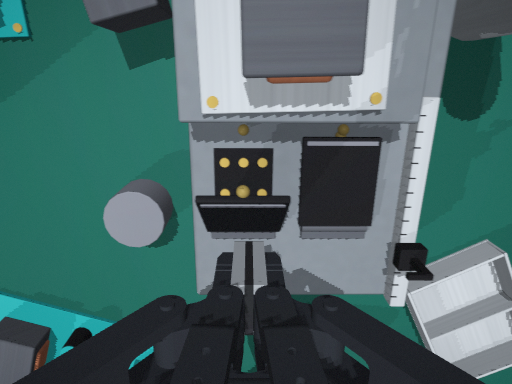

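Cover_b lies flat at px (340,183). Cover_a is still raised at (243,215), with the fingers above its face.

>>> apply_moves(
  translation=[
    [2.5, -0.2, 0],
    [2.0, 0, 0],
    [1.5, 0, 0],
    [1.0, 0, 0],
    [1.0, 0, 0.0],
  ],
  delta_rot=[
    [0, 0, 0],
    [0, 0, 0],
    [0, 0, 0],
    [0, 0, 0],
    [0, 0, 0],
  ],
)

```text
time_s: 4.3
position: [0.5444, -0.1019, 0.1152]
eef_rot: [[0.026, 0.949, -0.315], [0.0, -0.315, -0.949], [-1.0, 0.024, -0.008]]
force: [0.9, 0.3, 2.5]
width: -0.0002
```

```bash
python3 - <<'E'
from h import *
o=where();delta(W(-.095,.035,.1))
E
```

```text
t 4.3 stand pos [-0.1065  0.0235  0.1152] F [0.9 0.3 2.5] w -0.0002
yaw err deg -0.22 down [ 0.026  0.    -1.   ]
tool cm [ 1.5  -1.19 -1.14]
```

>>> apply_moves(
  translation=[
    [0.2, -0.8, -0.6],
    [0.5, -0.4, -0.5],
    [0.5, 0, 0],
    [0.5, 0, 0],
  ],
  delta_rot=[
    [0, -0.5, -1.4],
    [0, 0, 0],
    [0, 0, 0],
    [0, 0, 0],
  ],
)

```text
time_s: 4.7
position: [0.5379, -0.087, 0.0982]
eef_rot: [[-0.001, 0.949, -0.315], [-0.002, -0.315, -0.949], [-1.0, -0.0, 0.002]]
force: [-2.8, -1.5, 11.8]
width: -0.0004
```

```bash
python3 - <<'E'
from h import *
o=where();delta(W(-.095,.035,.1))
E
```

```text
t 4.7 stand pos [-0.0944  0.0344  0.0982] F [-2.8 -1.5 11.8] w -0.0004
yaw err deg -0.24 down [-0.001 -0.002 -1.   ]
tool cm [-0.17 -0.06  0.06]
```

>>> apply_moves(
  translation=[
    [0.4, 0, 0],
    [0.4, 0, 0],
    [0.4, 0, 0],
  ],
  delta_rot=[
    [0, 0, 0],
    [0, 0, 0],
    [0, 0, 0],
  ],
)

```text
time_s: 5.0
position: [0.5384, -0.0868, 0.0951]
eef_rot: [[-0.001, 0.949, -0.314], [-0.007, -0.314, -0.949], [-1.0, 0.001, 0.007]]
force: [-14.8, 1.1, 42.9]
width: 0.0002
```

>>> apply_moves(
  translation=[
    [-1.5, 0, 0],
    [-4, 0, 0],
    [-5, 0, 0],
    [-4, 0, -3],
    [0, 0, -4],
    [0, 0, -4],
    [0, 0, 0],
  ],
  delta_rot=[
    [0, 0, 0],
    [0, 0, 0],
    [0, 0, 0],
    [0, 0, 0],
    [0, 0, 0],
    [0, 0, 0],
    [0, 0, 0],
  ],
)

```text
time_s: 5.7
position: [0.5738, 0.0252, 0.2489]
eef_rot: [[0.005, 0.949, -0.314], [-0.006, -0.314, -0.949], [-1.0, 0.007, 0.004]]
force: [0.2, 1.3, -0.0]
width: 0.0
```

```bash
python3 - <<'E'
from h import *
o=where()
im=vision.camera("wrist"); cv2.imwrite("pics/w6.png",im[:,:,::-1]); np.save("o6.npy",o,allow_pickle=True)
im=vision.camera("side"); cv2.imwrite("pics/s6.png",im[:,:,::-1]); crop("pics/s6.png","pics/s6c.png",230,120,370,270,5.3/1.4)
im=vision.camera("scene"); cv2.imwrite("pics/sc6.png",im[:,:,::-1]); crop("pics/sc6.png","pics/sc6c.png",170,170,340,290,4.5)
E
```

```text
t 5.7 stand pos [0.0235 0.0351 0.2489] F [ 0.2  1.3 -0. ] w 0.0
yaw err deg -0.19 down [ 0.005 -0.006 -1.   ]
```

View pics/w6.png

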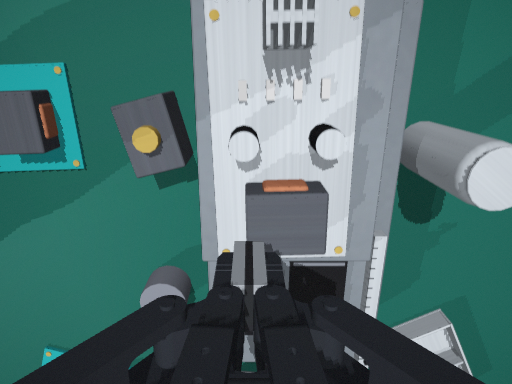

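View pics/s6c.png

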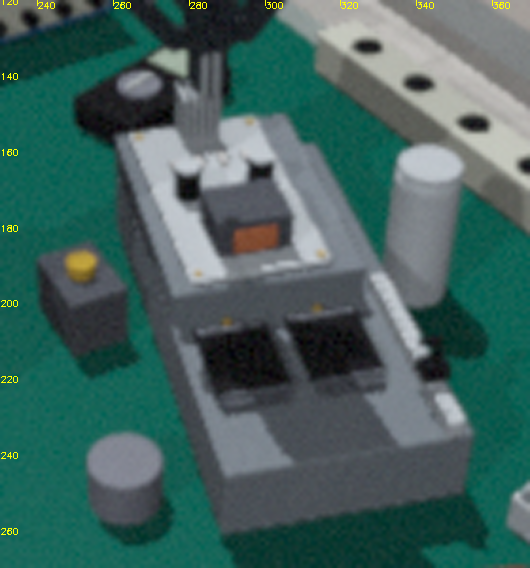

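View pics/sc6c.png

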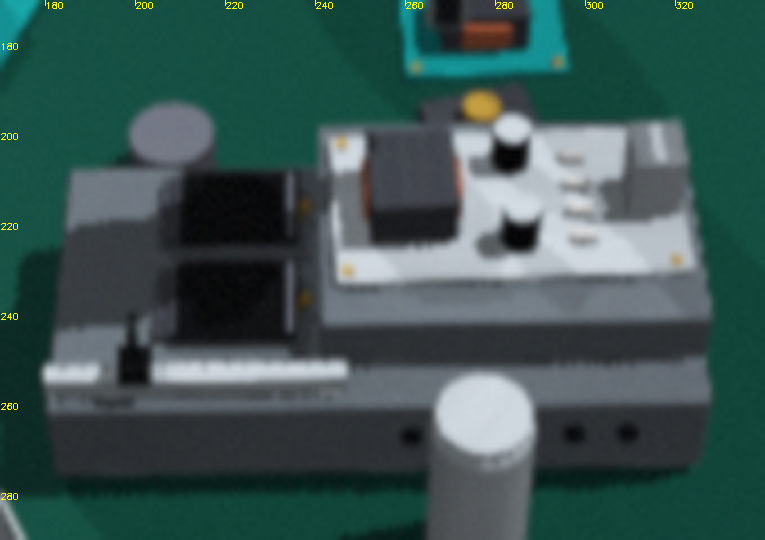

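Both covers are flat and held. Next: the pointer tip, the refined stand pose, and the heat sink.

>>> apply_moves(
  translation=[
    [0, 1, -3],
    [0, 1, -3],
    [0, 0, 0],
  ],
  delta_rot=[
    [0, 0, 0],
    [0, 0, 0],
    [0, 0, 0],
  ],
  gripper=70,
)

```text
time_s: 6.15
position: [0.6096, 0.0622, 0.2446]
eef_rot: [[-0.004, 0.944, -0.33], [-0.015, -0.33, -0.944], [-1.0, 0.001, 0.015]]
force: [-0.2, 0.4, 0.5]
width: 0.0429
```

```bash
python3 - <<'E'
from h import *
o=where()
im=vision.camera("wrist"); cv2.imwrite("pics/w7.png",im[:,:,::-1]); np.save("o7.npy",o,allow_pickle=True)
c=cam("scene"); s=cam("side")
for p in [(199.1,240),(199.1,239)]: print("ptr scene",S(onz(c,p,.118)))
print([proj(s,W(-.16,-.076,.118)),proj(s,W(-.15,-.076,.118)),proj(s,W(-.17,-.076,.118))])
crop("pics/s6.png","pics/p1.png",320,185,370,235,12)
crop("pics/sc6.png","pics/p2.png",180,225,230,265,15)
crop("pics/w7.png","pics/w7c.png",130,0,390,200,3)
E
```

```text
t 6.15 stand pos [0.0697 0.0126 0.2446] F [-0.2  0.4  0.5] w 0.0429
yaw err deg -1.16 down [-0.004 -0.015 -1.   ]
ptr scene [-0.1523889  -0.07722006  0.118     ]
ptr scene [-0.15253814 -0.07413537  0.118     ]
[array([341.65721154, 211.84561269]), array([340.27297738, 209.34182445]), array([343.06211685, 214.38679068])]
```

View pics/p1.png

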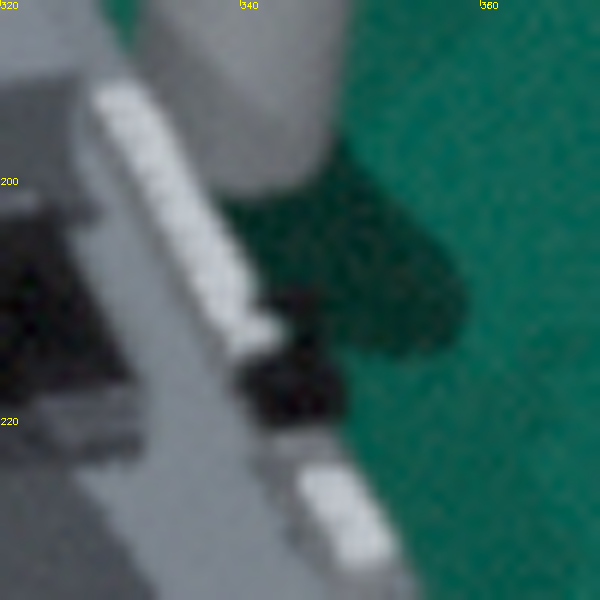

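View pics/p2.png

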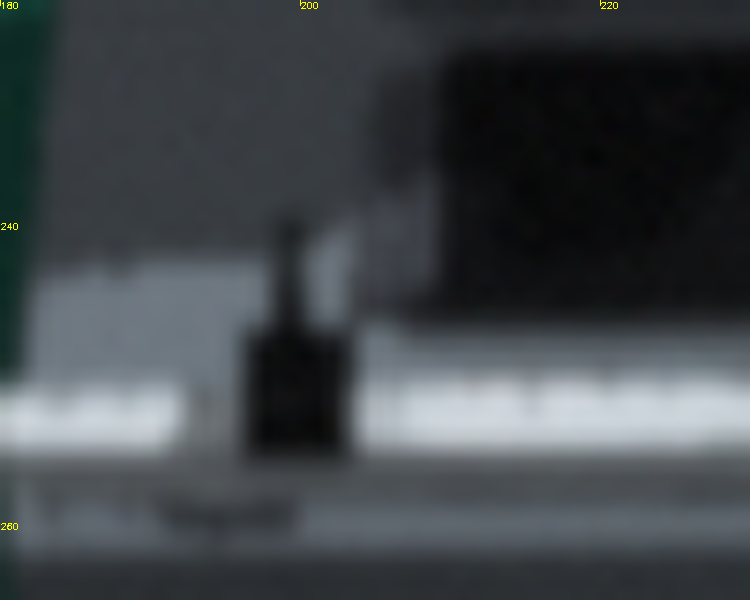

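View pics/w7c.png

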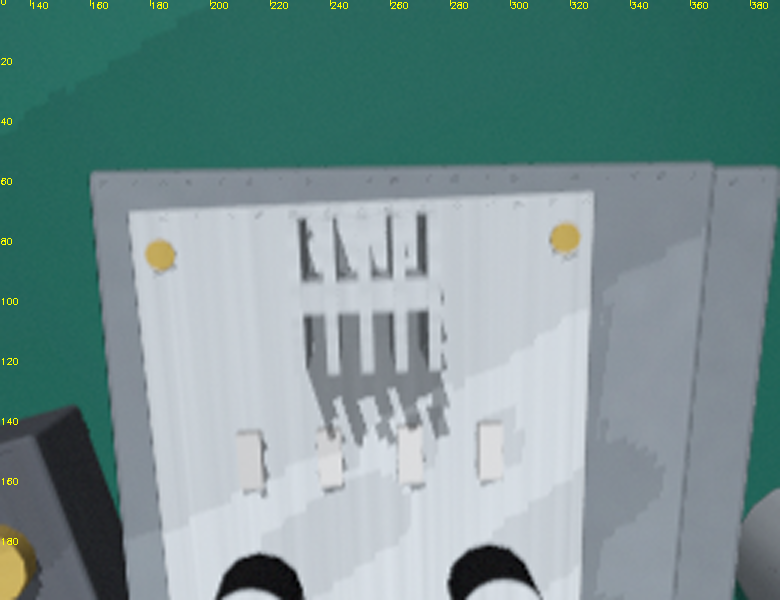

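View pics/w7.png

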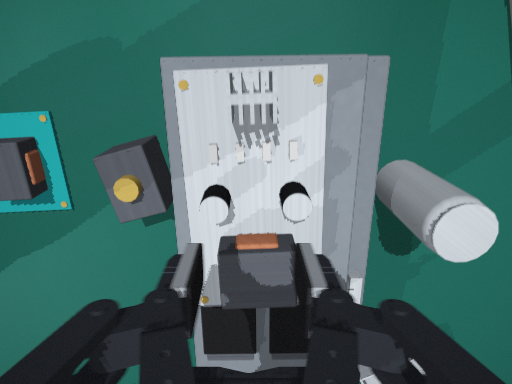

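```bash
python3 - <<'E'
from h import *
from scipy.optimize import least_squares
o7=np.load("o7.npy",allow_pickle=True).item()
o1=np.load("o1.npy",allow_pickle=True).item()
w7=cam("wrist",o7); c=cam("scene"); s=cam("side")
class D(dict):pass
o0=dict(position=np.array([6.49344078e-01,-5.73e-05,2.49254e-01]),eef_rot=np.array([[-1.94034309e-03,9.99998115e-01,6.93e-05],[4.7e-05,6.94e-05,-1],[-9.99998e-01,-1.94e-03,-4.7e-05]]))
w0=cam("wrist",o0)
obs=[(w0,(88.3,217.3),(-.05,.075,.105)),(w0,(254.3,265.3),(-.05,-.075,.105)),(w7,(160,57.3),(.165,.075,.105)),(w7,(367.3,54.3),(.165,-.075,.105)),
(c,(241.1,198.4),(-.05,.075,.105)),(c,(241.5,242),(-.05,-.075,.105)),(c,(327.8,241),(.165,-.075,.105)),(s,(288.6,245.5),(-.2,.075,.07))]
def Wp(q,p): 
    return np.array([q[0]+np.cos(q[2])*p[0]-np.sin(q[2])*p[1],q[1]+np.sin(q[2])*p[0]+np.cos(q[2])*p[1],p[2]])
f=lambda q:np.concatenate([proj(cc,Wp(q,p))-px for cc,px,p in obs])
r=least_squares(f,[.5999,-.008,1.2544],loss="soft_l1"); q=r.x
print(q); print(f(q).reshape(-1,2).round(1))
g=least_squares(lambda q:np.concatenate([Wp(q,p)[:2]-onz(cc,px,p[2])[:2] for cc,px,p in obs[:4]]),q).x; print("wrist only",g)
def Sq(P):
    d=P-np.array([q[0],q[1],0]);return np.array([np.cos(q[2])*d[0]+np.sin(q[2])*d[1],-np.sin(q[2])*d[0]+np.cos(q[2])*d[1],d[2]])
for n,cc,px in [("o w0",w0,(103.3,220)),("o w0",w0,(229.7,253.7)),("in w7",w7,(172.7,70.3)),("in w7",w7,(327.7,63.7))]: print(n,Sq(onz(cc,px,.111)).round(4))
print("ptr scene",Sq(onz(c,(199.1,239.5),.118)))
for px in [(248,74),(253,117)]: print("hs?",Sq(onz(w7,px,.156)))
E
```

```text
[ 0.5992295  -0.01024983  1.24817585]
[[-1.6  1.6]
 [ 0.2  3.1]
 [-0.9 -0.9]
 [ 3.5 -1.1]
 [-0.9 -1.1]
 [-1.1 -0.3]
 [ 0.2 -0.6]
 [ 0.5  0.1]]
wrist only [ 0.59922593 -0.00933935  1.2518162 ]
o w0 [-0.0431  0.0597  0.111 ]
o w0 [-0.0397 -0.049   0.111 ]
in w7 [0.1555 0.0649 0.111 ]
in w7 [ 0.1584 -0.0436  0.111 ]
ptr scene [-0.14964312 -0.0765492   0.118     ]
hs? [0.15299812 0.01202603 0.156     ]
hs? [0.12834165 0.00936434 0.156     ]
```

```bash
sed -i 's/^O=.*/O=np.array([0.5993,-0.0098,0]); TH=1.2500/' h.py; python3 - <<'E'
from h import *
where(); delta(W(.139,.0103,.20))
E
```

```text
t 6.2 stand pos [0.0689 0.0131 0.2443] F [-0.2 -0.8 -0.5] w 0.0506
yaw err deg -1.01 down [-0.005 -0.017 -1.   ]
tool cm [ 4.3   0.15 -7.09]
```

>>> apply_moves(
  translation=[
    [0, 0.1, -2.4],
    [0, 0, -2.4],
    [1.0, 0, -2.2],
    [2.0, 0, 0],
    [0, 0, 0],
  ],
  delta_rot=[
    [-2.5, 0.9, 0],
    [0, 0, 0],
    [0, 0, 0],
    [0, 0, 0],
    [0, 0, 0],
  ],
  gripper=70,
)

```text
time_s: 6.7
position: [0.6302, 0.1191, 0.2108]
eef_rot: [[-0.004, 0.955, -0.296], [-0.005, -0.296, -0.955], [-1.0, -0.002, 0.006]]
force: [-0.4, -1.6, 0.3]
width: 0.0599
```

```bash
python3 - <<'E'
from h import *
where(); delta(W(.139,.0103,.138))
im=vision.camera("wrist"); cv2.imwrite("pics/w8.png",im[:,:,::-1])
im=vision.camera("scene"); cv2.imwrite("pics/sc8.png",im[:,:,::-1]); crop("pics/sc8.png","pics/sc8c.png",230,130,360,260,4.5)
E
```

```text
t 6.7 stand pos [0.132  0.0113 0.2108] F [-0.4 -1.6  0.3] w 0.0599
yaw err deg 1.14 down [-0.004 -0.005 -1.   ]
tool cm [ 7.28  0.14 -0.74]
```

View pics/w8.png

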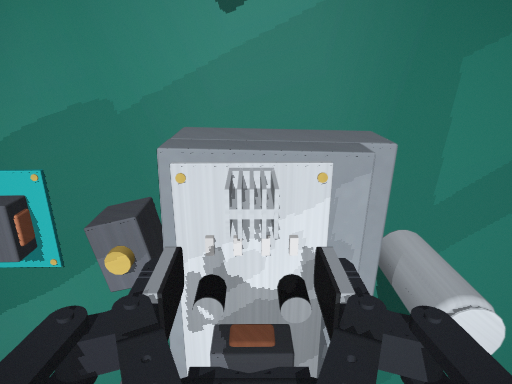

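View pics/sc8c.png

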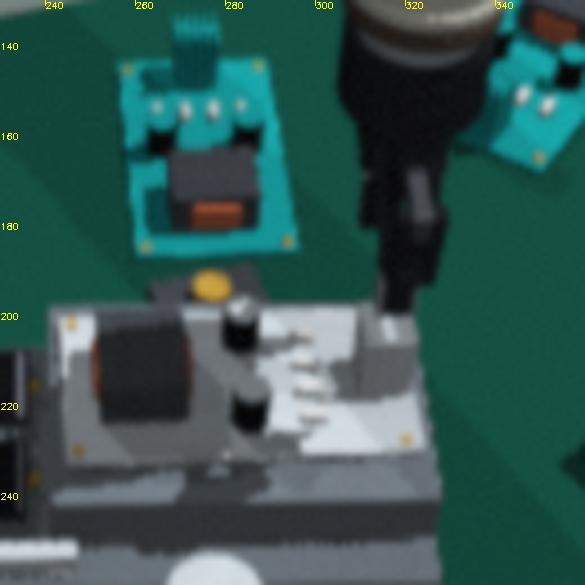

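The heat sink at wrist px (253,200) is centred between the pads at columns 165 and 335. It belongs to the bare-aluminium board on the grey stand, not a turquoise one. Descending.

>>> apply_moves(
  translation=[
    [2.2, 0.1, -0.7],
    [2, 0, 0],
    [2, 0, 0],
    [0.9, 0, 0],
    [0, 0, 0],
  ],
  delta_rot=[
    [-0.4, 0.3, 0],
    [0, 0, 0],
    [0, 0, 0],
    [0, 0, 0],
    [0, 0, 0],
  ],
)

```text
time_s: 7.3
position: [0.6395, 0.1219, 0.1479]
eef_rot: [[0.012, 0.955, -0.295], [0.001, -0.295, -0.955], [-1.0, 0.011, -0.004]]
force: [-0.3, 0.0, 0.1]
width: 0.0594
```

```bash
python3 - <<'E'
from h import *
where(); delta(W(.139,.0103,.138))
im=vision.camera("side"); cv2.imwrite("pics/s9.png",im[:,:,::-1]); crop("pics/s9.png","pics/s9c.png",240,70,360,190,4.5)
im=vision.camera("scene"); cv2.imwrite("pics/sc9.png",im[:,:,::-1]); crop("pics/sc9.png","pics/sc9c.png",230,130,360,260,4.5)
E
```

```text
t 7.3 stand pos [0.1376 0.0034 0.1479] F [-0.3  0.   0.1] w 0.0594
yaw err deg 1.19 down [ 0.012  0.001 -1.   ]
tool cm [ 0.99 -0.7  -0.15]
```

View pics/s9c.png

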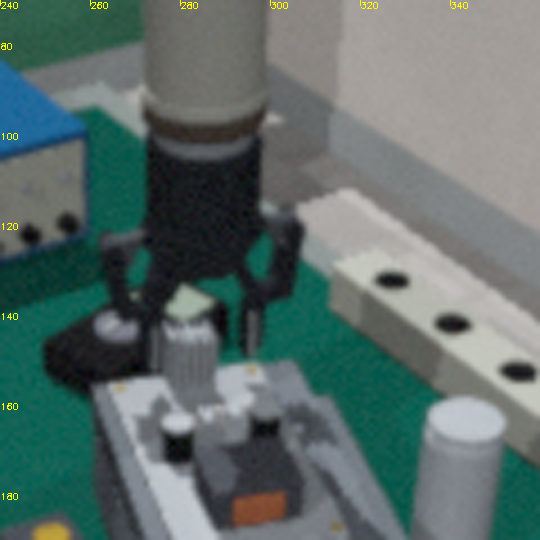

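View pics/sc9c.png

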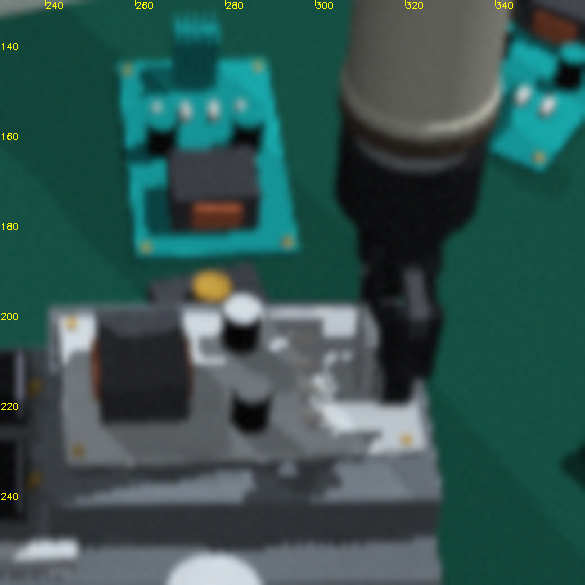

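Fingers straddle the sink but sit 7 mm off to one side. Centre, descend 8 mm, then close.

>>> apply_moves(
  translation=[
    [0, -0.7, -0.1],
    [0.4, 0, 0],
    [0.4, 0, 0],
    [0, 0, 0],
  ],
  delta_rot=[
    [0, -0.2, -0.6],
    [0, 0, 0],
    [0, 0, 0],
    [0, 0, 0],
  ],
)

```text
time_s: 7.8
position: [0.6354, 0.1261, 0.1445]
eef_rot: [[0.008, 0.955, -0.295], [0.002, -0.295, -0.955], [-1.0, 0.007, -0.004]]
force: [0.1, -0.1, -0.2]
width: 0.0596
```

```bash
python3 - <<'E'
from h import *
where(); delta(W(.139,.0103,.138))
E
```

```text
t 7.8 stand pos [0.1404 0.0086 0.1445] F [ 0.1 -0.1 -0.2] w 0.0596
yaw err deg 1.2 down [ 0.008  0.002 -1.   ]
tool cm [ 0.65 -0.17  0.14]
```

>>> apply_moves(
  translation=[
    [0.6, -0.3, 0],
    [0.5, 0, 0],
    [0, 0, 0],
  ],
  delta_rot=[
    [0, -0.2, -0.6],
    [0, 0, 0],
    [0, 0, 0],
  ],
)

```text
time_s: 8.1
position: [0.6324, 0.1272, 0.1326]
eef_rot: [[-0.004, 0.955, -0.295], [0.002, -0.295, -0.955], [-1.0, -0.004, -0.0]]
force: [-0.1, -0.4, 0.4]
width: 0.0595
```

>>> apply_moves(
  translation=[
    [0, 0, 0],
    [0, 0, 0],
    [0, 0, 0],
    [0, 0, 0],
    [0, 0, 0],
    [0, 0, 0],
  ],
  delta_rot=[
    [0, 0, 0],
    [0, 0, 0],
    [0, 0, 0],
    [0, 0, 0],
    [0, 0, 0],
    [0, 0, 0],
  ],
  gripper=0,
)

```text
time_s: 8.7
position: [0.6329, 0.1272, 0.1324]
eef_rot: [[-0.003, 0.956, -0.295], [0.002, -0.295, -0.956], [-1.0, -0.003, -0.001]]
force: [-0.5, 0.6, -0.8]
width: 0.0293
```

```bash
python3 - <<'E'
from h import *
where()
im=vision.camera("wrist"); cv2.imwrite("pics/w10.png",im[:,:,::-1])
im=vision.camera("scene"); cv2.imwrite("pics/sc10.png",im[:,:,::-1]); crop("pics/sc10.png","pics/sc10c.png",170,150,340,290,4.5)
E
```

```text
t 8.7 stand pos [0.1406 0.0113 0.1324] F [-0.5  0.6 -0.8] w 0.0293
yaw err deg 1.24 down [-0.003  0.002 -1.   ]
```

View pics/sc10c.png

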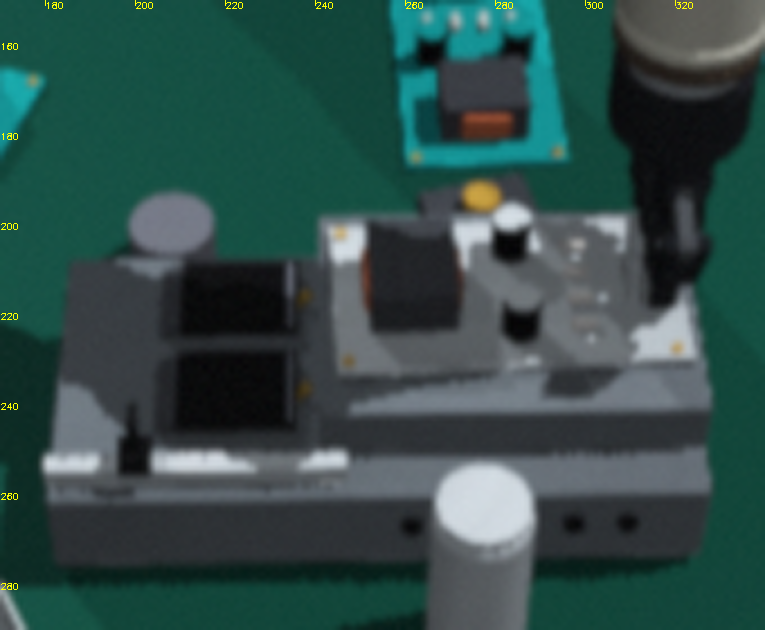

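View pics/w10.png

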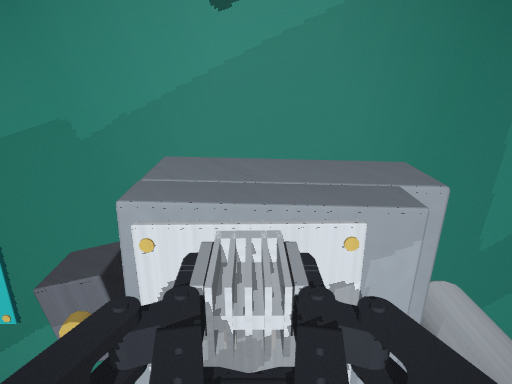

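Grip confirmed at 29.3 mm opening, the width of the sink. I'll begin the slide while removing the skew.

>>> apply_moves(
  translation=[
    [0.05, 0, 0.6],
    [0.05, 0, 0.8],
    [0.05, 0, 0.8],
    [0.05, 0, 0.8],
  ],
  delta_rot=[
    [0.6, 0, 0],
    [0.6, 0, 0],
    [0, 0, 0],
    [0, 0, 0],
  ],
)

```text
time_s: 9.2
position: [0.625, 0.1036, 0.1326]
eef_rot: [[0.003, 0.95, -0.312], [0.009, -0.312, -0.95], [-1.0, -0.0, -0.009]]
force: [2.3, 6.7, 2.4]
width: 0.0293
```

```bash
python3 - <<'E'
from h import *
where()
E
```

```text
t 9.2 stand pos [0.1157 0.0114 0.1326] F [2.3 6.7 2.4] w 0.0293
yaw err deg 0.22 down [ 0.003  0.009 -1.   ]
```

>>> apply_moves(
  translation=[
    [0.08, 0, 1.0],
    [0.08, 0, 1.0],
    [0.08, 0, 1.0],
    [0.08, 0, 1.0],
    [0.08, 0, 0.8],
  ],
  delta_rot=[
    [0.2, -0.3, 0],
    [0, -0.2, 0],
    [0, -0.2, 0],
    [0, 0, 0],
    [0, 0, 0],
  ],
)

```text
time_s: 9.7
position: [0.611, 0.0619, 0.1328]
eef_rot: [[0.006, 0.948, -0.318], [0.008, -0.318, -0.948], [-1.0, 0.003, -0.009]]
force: [3.2, 6.2, 6.3]
width: 0.029
```

```bash
python3 - <<'E'
from h import *
where()
im=vision.camera("scene"); cv2.imwrite("pics/sc11.png",im[:,:,::-1]); crop("pics/sc11.png","pics/sc11c.png",170,150,340,290,4.5)
E
```

```text
t 9.7 stand pos [0.0718 0.0115 0.1328] F [3.2 6.2 6.3] w 0.029
yaw err deg -0.17 down [ 0.006  0.008 -1.   ]
```

View pics/sc11c.png

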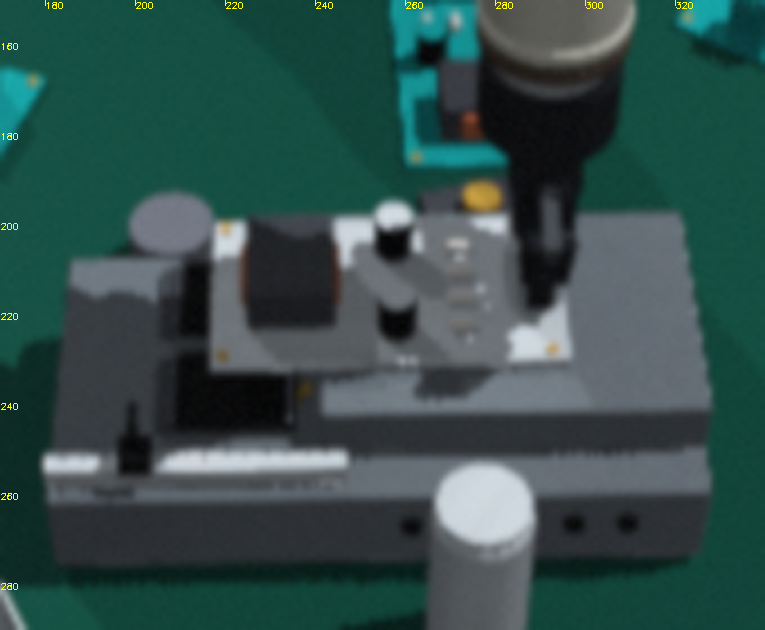

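>>> apply_moves(
  translation=[
    [0.1, 0, 0.9],
    [0.1, 0, 0.9],
    [0.1, 0, 0.8],
    [0.1, 0, 0.5],
    [0.1, 0, 0],
  ],
  delta_rot=[
    [-0.1, -0.2, 0],
    [0, -0.2, 0],
    [0, 0, 0],
    [0, 0, 0],
    [0, 0, 0],
  ],
)

```text
time_s: 10.25
position: [0.6029, 0.037, 0.1334]
eef_rot: [[0.011, 0.947, -0.321], [0.011, -0.321, -0.947], [-1.0, 0.007, -0.014]]
force: [0.4, 0.6, 5.3]
width: 0.0293
```

```bash
python3 - <<'E'
from h import *
where()
im=vision.camera("scene"); cv2.imwrite("pics/sc12.png",im[:,:,::-1]); crop("pics/sc12.png","pics/sc12c.png",175,185,275,255,8)
im=vision.camera("side"); cv2.imwrite("pics/s12.png",im[:,:,::-1]); crop("pics/s12.png","pics/s12c.png",270,150,370,240,6.5)
im=vision.camera("wrist"); cv2.imwrite("pics/w12.png",im[:,:,::-1])
E
```

```text
t 10.25 stand pos [0.0455 0.0113 0.1334] F [0.4 0.6 5.3] w 0.0293
yaw err deg -0.34 down [ 0.011  0.011 -1.   ]
```

View pics/sc12c.png

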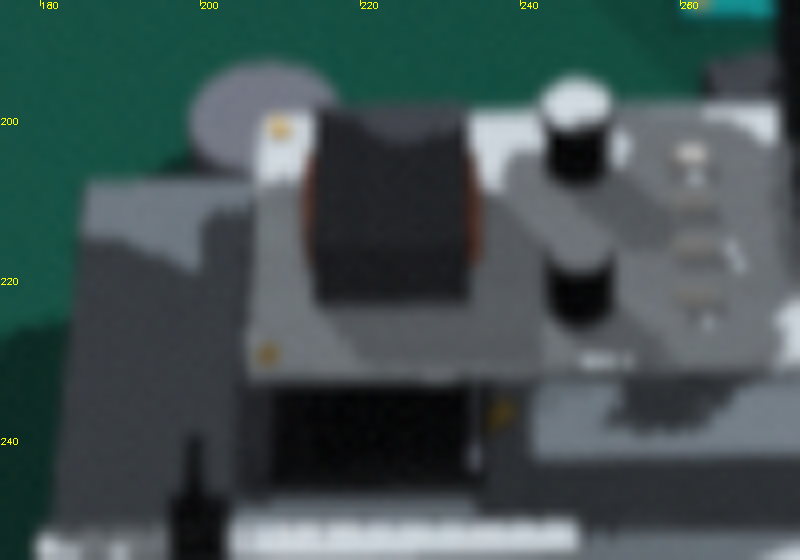

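View pics/s12c.png

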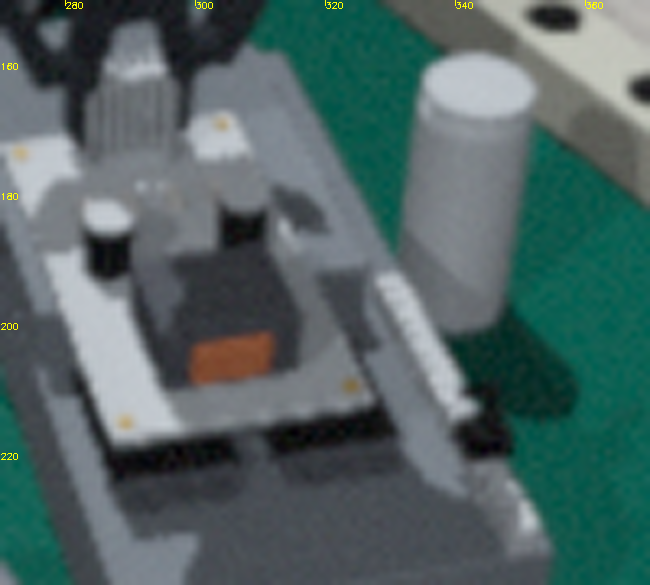

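View pics/w12.png

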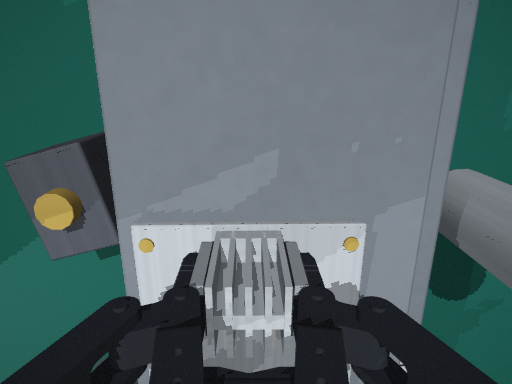

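```bash
python3 - <<'E'
from h import *
c=cam("scene");s=cam("side")
for n,cc,px,z in [("L",c,(207,198.7),.111),("R",c,(206.1,231.5),.111),("ptr",c,(199.1,239.6),.118),("sideL",s,(287,217.7),.111),("sideR",s,(328.3,211.5),.111)]: print(n,S(onz(cc,px,z)).round(4))
o1=np.load("o1.npy",allow_pickle=True).item(); w1=cam("wrist",o1)
for x in (-.148,-.152,-.156): print(x,"w1",proj(w1,W(x,-.076,.118)).round(1),"side",proj(s,W(x,-.076,.118)).round(1))
crop("pics/w1.png","pics/w1c.png",270,210,350,290,8)
crop("pics/w5.png","pics/w5c.png",370,220,450,300,8)
E
```

```text
L [-0.1375  0.066   0.111 ]
R [-0.1351 -0.0458  0.111 ]
ptr [-0.1502 -0.0767  0.118 ]
sideL [-0.1407  0.0663  0.111 ]
sideR [-0.1417 -0.0464  0.111 ]
-0.148 w1 [301.3 257.1] side [340.1 209.4]
-0.152 w1 [301.  261.4] side [340.6 210.4]
-0.156 w1 [300.8 265.6] side [341.2 211.4]
```

View pics/w1c.png

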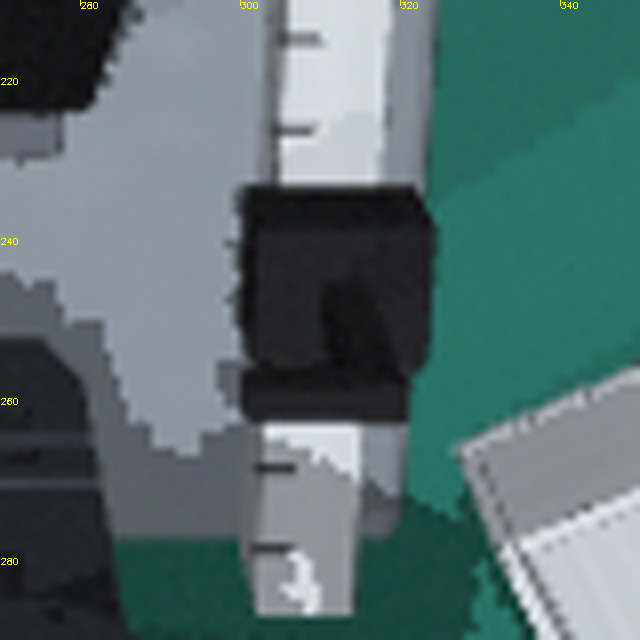

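View pics/w5c.png

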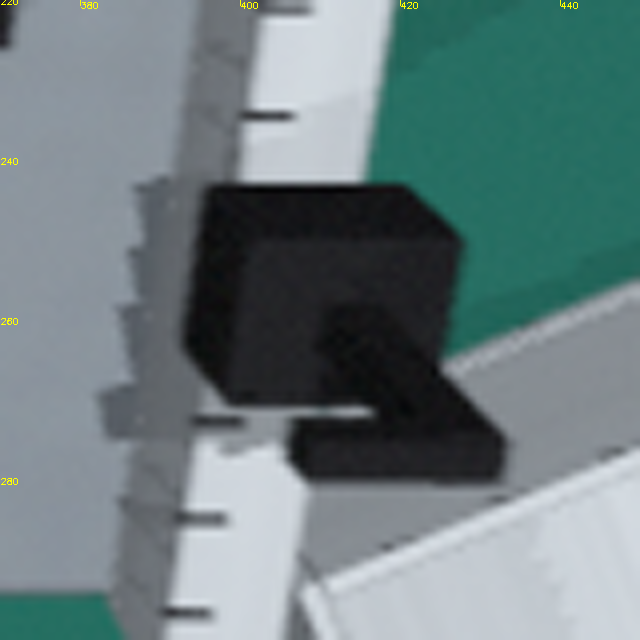

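>>> apply_moves(
  translation=[
    [0.15, 0, 0.6],
    [0.15, 0, 0.6],
    [0.15, 0, 0.3],
    [0.15, 0, 0],
  ],
  delta_rot=[
    [-0.2, -0.6, -0.3],
    [-0.2, -0.6, -0.3],
    [0, -0.6, -0.3],
    [0, -0.4, -0.2],
  ],
)

```text
time_s: 10.8
position: [0.6001, 0.0278, 0.1324]
eef_rot: [[-0.012, 0.949, -0.314], [-0.012, -0.314, -0.949], [-1.0, -0.008, 0.015]]
force: [-6.3, 0.8, 13.8]
width: 0.0292
```

```bash
python3 - <<'E'
from h import *
where()
E
```

```text
t 10.8 stand pos [0.036  0.0111 0.1324] F [-6.3  0.8 13.8] w 0.0292
yaw err deg 0.09 down [-0.012 -0.012 -1.   ]
```

>>> apply_moves(
  translation=[
    [0.1, 0, 0.4],
    [0.1, 0, 0.2],
    [0.1, 0, 0],
  ],
  delta_rot=[
    [0, 0.4, 0.3],
    [0, 0.3, 0.2],
    [0, 0, 0],
  ],
)

```text
time_s: 11.1
position: [0.5992, 0.0246, 0.1328]
eef_rot: [[0.004, 0.949, -0.314], [0.001, -0.314, -0.949], [-1.0, 0.004, -0.003]]
force: [0.0, 2.0, 7.6]
width: 0.0293
```

```bash
python3 - <<'E'
from h import *
where()
im=vision.camera("scene"); cv2.imwrite("pics/sc13.png",im[:,:,::-1]); crop("pics/sc13.png","pics/sc13c.png",175,185,275,255,8)
im=vision.camera("side"); cv2.imwrite("pics/s13.png",im[:,:,::-1]); crop("pics/s13.png","pics/s13c.png",270,150,370,240,6.5)
E
```

```text
t 11.1 stand pos [0.0326 0.0109 0.1328] F [0.  2.  7.6] w 0.0293
yaw err deg 0.06 down [ 0.004  0.001 -1.   ]
```

View pics/sc13c.png

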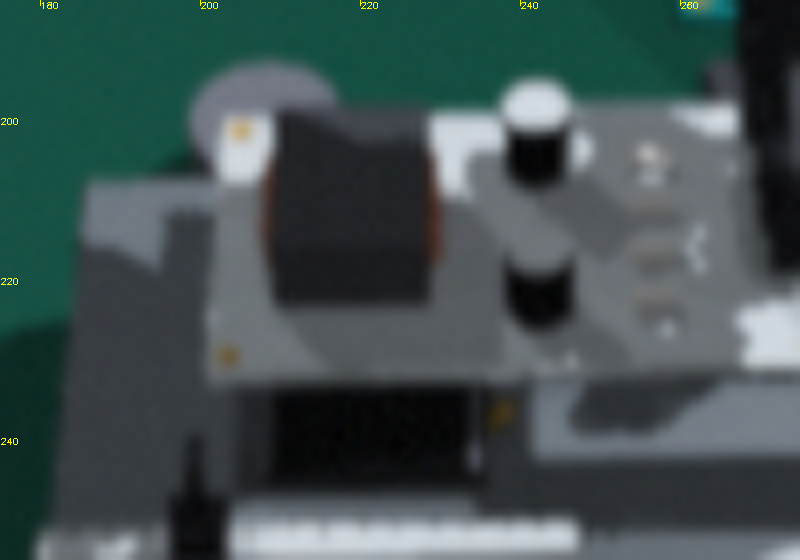

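View pics/s13c.png

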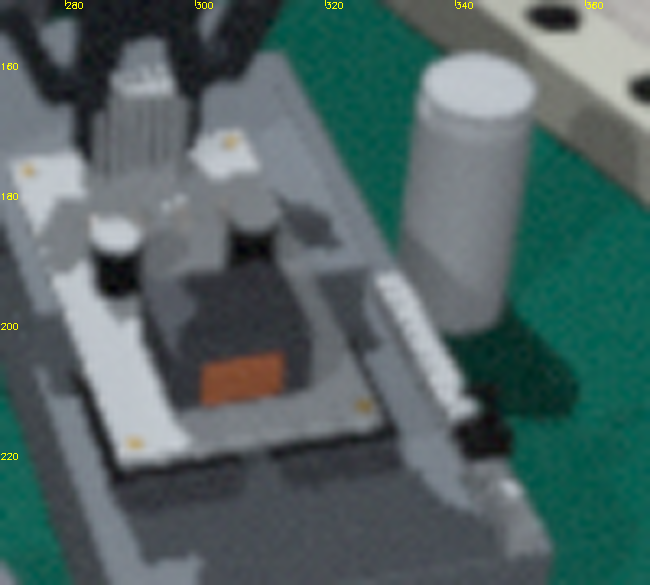

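```bash
python3 - <<'E'
from h import *
c=cam("scene");s=cam("side")
g=cv2.imread("pics/sc13.png").astype(int).sum(2)/3
for r in range(202,232,3):
    row=g[r,190:215]; print(r,row[6:18].round().astype(int))
print("ptr")
for r in (240,241,242,243): print(r,g[r,192:208].round().astype(int))
for n,cc,px,z in [("L",c,(202.0,199),.111),("R",c,(201.3,231.5),.111),("ptr",c,(199.1,239.6),.118),("sideL",s,(288.5,220.4),.111),("sideR",s,(330.5,214.4),.111)]: print(n,S(onz(cc,px,z)).round(4))
for x in (-.15,): 
  for y in (-.047,.06,-.076): print(y,proj(c,W(x,y,.111)).round(1),proj(c,W(x,y,.118)).round(1),proj(s,W(x,y,.111)).round(1))
E
```

```text
202 [ 56  56  67  93 117 132 164 196 190 185 197 208]
205 [ 39  34  36  41  56 103 169 208 215 215 212 190]
208 [113 114 113 114 114 120 134 135 135 134 124  95]
211 [ 93  83  88  83  93 100 111 112 112 112 106  87]
214 [ 69  61  60  59  65  81 110 117 117 116 109  84]
217 [ 61  61  61  62  66  84 108 114 115 114 112  99]
220 [ 62  59  60  62  74  96 111 114 113 114 112 106]
223 [ 60  60  60  61  81 111 117 116 116 114 115 114]
226 [ 60  60  59  62  80 110 115 113 115 114 114 116]
229 [ 61  62  61  65  81 102  98  87  94 111 115 114]
ptr
240 [61 61 62 61 60 56 42 33 44 58 60 58 47 39 38 37]
241 [60 61 60 61 60 54 39 32 46 59 61 56 47 38 36 38]
242 [59 61 60 61 60 53 38 31 46 57 58 56 45 37 35 37]
243 [59 61 60 61 59 52 34 27 44 56 60 58 46 37 33 37]
L [-0.1506  0.0651  0.111 ]
R [-0.1469 -0.0456  0.111 ]
ptr [-0.1502 -0.0767  0.118 ]
sideL [-0.1514  0.0651  0.111 ]
sideR [-0.1537 -0.0482  0.111 ]
-0.047 [200. 232.] [199.8 230.1] [329.6 213.5]
0.06 [202.1 200.4] [202.  198.6] [290.3 219.7]
-0.076 [199.4 241.2] [199.2 239.4] [340.  211.9]
```

Edge and pointer agree to within about 1 mm in the scene view: edge about -150.4 mm, pointer about -150.7 mm. I'll settle with a small downward push and check once more.

>>> apply_moves(
  translation=[
    [0.08, 0, 0],
    [0.08, 0, 0],
    [0.08, 0, 0],
  ],
  delta_rot=[
    [0, -0.1, 0],
    [0, 0, 0],
    [0, 0, 0],
  ],
)

```text
time_s: 11.5
position: [0.5994, 0.0243, 0.133]
eef_rot: [[0.005, 0.948, -0.318], [0.001, -0.318, -0.948], [-1.0, 0.005, -0.003]]
force: [0.9, 4.0, 6.7]
width: 0.0293
```

```bash
python3 - <<'E'
from h import *
o=where(); 
g0=cv2.imread("pics/sc13.png").astype(int).sum(2)/3
for k in range(6):
    im=vision.camera("scene")
o=where(); print(np.abs(o["dq"]).max()); g=im.astype(int).sum(2)/3
cv2.imwrite("pics/sc14.png",im[:,:,::-1])
for r in (205,217,226): print(r,g[r,196:208].round().astype(int))
print(g[241,192:208].round().astype(int))
im=vision.camera("side"); cv2.imwrite("pics/s14.png",im[:,:,::-1]); crop("pics/s14.png","pics/s14c.png",250,130,370,240,5.4)
E
```

```text
t 11.5 stand pos [0.0324 0.0107 0.133 ] F [0.9 4.  6.7] w 0.0293
yaw err deg -0.14 down [ 0.005  0.001 -1.   ]
t 11.8 stand pos [0.0324 0.0107 0.133 ] F [0.7 2.8 6.8] w 0.0295
yaw err deg -0.14 down [ 0.005  0.001 -1.   ]
0.002415384324738051
205 [ 38  35  35  41  57 103 170 208 216 216 210 179]
217 [ 62  61  61  61  69  89 109 113 115 114 111  92]
226 [ 60  60  59  60  73 105 114 113 114 113 114 115]
[60 61 61 60 60 54 39 32 46 59 59 56 45 37 36 38]
```

View pics/s14c.png

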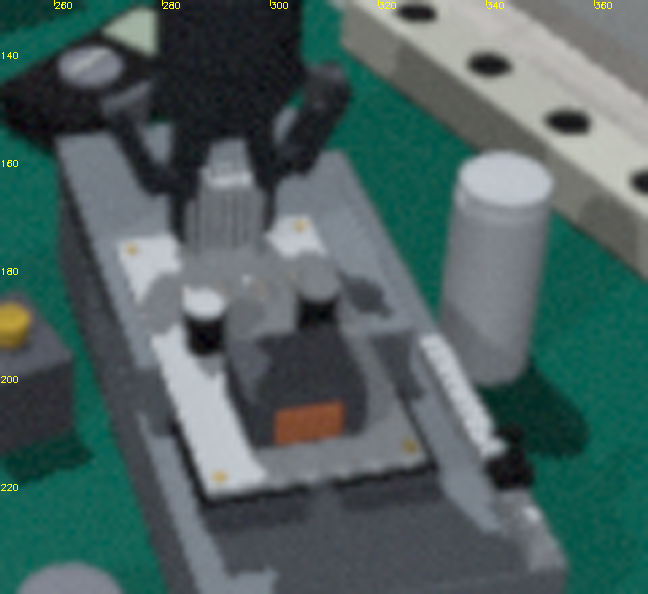

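```bash
python3 -c "
from station import robot; print(robot.finish_job())"
```

```text
the job is handed in; nothing more can be done
None
```

I shut both covers, slid the board out to the pointer, and handed the job in at 11.9 s with the gripper still holding the heat sink. `finish_job` gives no verdict.

**What I did:**
- **Covers:** My first press on cover_b slid off its free end, so I lifted and pressed again nearer the middle. That press peaked at 61 N measured at the wrist, and the one on cover_a at 43 N. Pictures taken after I withdrew the hand showed both covers flat.
- **Slide:** I gripped the heat sink, took out about 1.3° of skew and slid the board roughly 108 mm along the deck.

**Last checks:**
- **Edge against pointer:** In the scene view, the board's outer edge is at about -150.4 mm and the pointer at about -150.7 mm in the stand's frame. The coarser side view put the edge at -151 to -154 mm. The two views disagree by 1–3 mm, and both are inside the 6 mm tolerance.
- **Hold:** The grip opening is 29.5 mm, with about 7 N of downward push, tool tilt of about 0.005 rad and yaw error of about 0.1°. The board stayed still over the last 0.3 s.
- **Tilt on the way:** The tool leaned up to about 0.017 rad during the slide before I corrected it.
- **Other objects:** The pointer was in the same place in the scene view before and after the final settling. I saw nothing else shift in the pictures, but I did not measure the other bench objects individually.

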